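# Bring the flux tin under the spout and hold the slide at its click

## Robot

A 6-joint arm with a two-finger parallel gripper is mounted at the origin on the work surface. World frame = base frame: x ahead of the robot, y to its left, z up, the work surface at z = 0. Lengths are in m, angles in degrees, forces in N, time in s.
With the tool pointing down it reaches from about 0.25 to 0.725 m from the base axis. Payload 9.7 kg.
Tool frame: the origin (TCP) lies midway between the tips of the shut fingers; the grasp point (between the pads) lies 19 mm behind it; z points along the fingers, y is the direction in which the jaws open and shut (so a half turn about z gives the same grasp; the last joint's range is limited). The gripper opens to 85 mm and grips with 20 to 120 N. Pads are 22 mm wide; open, the fingers measure 114 mm over their backs; the gripper's body (76 mm by 85 mm) begins 54 mm behind the grasp point. The pads swing forward as they close: fully open they stand 13 mm farther back than shut.
Start: joints at [72.021, 4.979, 10.078, 95.1, 0, 90], TCP at [0.17, 0.523, 0.231] pointing down, gripper open.
Joint ranges: [-179.16, 179.16], [-48.56, 103.87], [-65.8, 70.77], [-126.05, 130.52], [-82.76, 87.17], [-180, 180]. Speed limits (degrees/s): [127.2, 127.2, 147.25, 180, 180, 180].

## Interface

Orientations are given as [roll, pitch, yaw] about the fixed x, y, z axes, in that order (R = Rz(yaw) Ry(pitch) Rx(roll)).
In Python, from workcell import bot, camera, recognise gives the robot as it stands. The module is installed in compiled form; this text tells all that it offers.
- The arm moves only by the tool apply_moves, never from a script. Its argument "targets" is one flat list of numbers, 7 for each row, row after row: the shift along the world's x, y, z in units of 30 mm (1.0 is 30 mm), then the turn, a rotation vector about the world's x, y, z in units of 6 degrees (1.0 is 6 degrees), then the opening, from 0 (shut) to 1 (fully open). A call has 1 to 5 rows; each row is the pose to reach, as a shift and turn from the pose commanded when the call began; what a row does not reach only later rows make up. A row lasts 1/10 s, in which the tool goes at most 50 mm and 8.59 degrees, less where a joint would pass 70% of its speed; a pose out of reach is approached as far as the arm can. A call with a gripper value outside its range is refused whole. The fingers move at their own pace and stop on an object; "newtons" is the grip in N (left out, the last holds). Time passes only in rows, so rows that repeat a pose let the fingers close. It gives the time, the measured TCP pose, the force and the opening at its end, in the units of the state.
- bot.get_obs(): the state, without advancing time (a new reading comes with each control period).
- camera(name): name is "scene" or "top"; returns a dict with "img" (420x560x3 uint8, red, green, blue), "intrinsics" (3x3 intrinsics, pixels), "origin" and "rotation" of the camera in the world. Camera axes: x right, y up, looking along -z (the intrinsics and any distortion apply to the point x, -y, -z); pixel columns grow to the right and rows downward; lengths in m; the calibration is good to about 2 mm. A picture is of the moment at which its call begins. There is no depth.
- bot.job_done(): hands the job in, once; it reports no verdict.
Trained networks look in the newest picture that a camera, given by its name, has taken for a name from the list of things; names that differ only in an ending like _2 or _b are one class to them, and where a whole thing is asked for, a point or a joint stands for the part that bears it (a point fixed in the world has none). Each returns a list of dicts, best first, with "conf" (0 to 1); they miss things now and then, are a little off and sometimes report something else, mostly with a low value. They report only what shows in the picture. A call takes as long as a camera call. They do not tell look-alikes from the thing itself.
- recognise(query, camera): "box" ([left, top, right, bottom] in pixels, round what is visible of it).
The state is a dict: "time": time; "q": joint angles; "qd": joint speeds; "joint_efforts": joint torques, N m; "ee_pos": TCP position; "tcp_rot": TCP orientation; "wrist_force": force on the tool from outside, world axes, zero at the start; "torque": the same for the moment, N m; "opening": finger opening in m.
Only numpy, scipy, OpenCV 4.12 (cv2) and the standard library are available. Lean on these libraries where they do the work, as an engineer would, in place of code of your own. Each camera call takes 0.05 s, during which the arm holds its last target.

## Task

Stand the open steel tin with the red band upright inside the red ring on the sliding tray, setting it down rather than dropping it, and let go of it. Then take the slide by its black handle and slide it towards the dispenser's spout until you feel the ball click into the notch, and finish there: still holding the handle, ball in the notch, tin upright in the ring. Leave everything else on the bench where it is.

Things in the scene. Friction and masses are not known exactly. Their poses are not given: they have to be found in the camera images.
- tin: open round steel tin with a red band, 56 mm outside diameter, 80 mm tall, wall 3 mm, about 150 g; stands upright on the bench at the start. Origin at the centre of its underside, z up its axis
- tin_mid (a point): centre of the tin, on its axis, 40 mm above its underside; axes as the tin's
- tray_ring (a point): centre of the red ring (86 mm across: 15 mm of play round the tin) on the flat upper face, 42 mm above the bench, of the 110 mm square aluminium tray. Its y axis is the slide direction as joint tray grows, towards the spout; its -x axis points along the arm to the handle. The axes turn with the slide's yaw (up to 0.15 rad either way)
- handle_grip (a point): point to grasp on the tray's upright black handle, 145 mm from the ring's centre along the tray's -x axis, 87 mm above the bench; axes as tray_ring. The handle is 16 mm wide along the slide direction (close the fingers that way, from above), 26 mm across it, and stands from 42 to 108 mm above the bench
- handle: the same black handle; origin at the centre of its foot, 42 mm above the bench. A round brass ball housing, 28 mm across, its top 62 mm above the bench, stands on the same arm 60 mm from the handle towards the tray
- tray (a joint): position of the tray along its rail, m, 0 to 0.27 between end stops; starts at 0 to 0.05; the notch lies between 0.18 and 0.23. It slides with about 1.5 N of friction and stays where it is left
- ball (a joint): drop of the spring-loaded 20 mm detent ball under the brass housing, m: under 0.001 riding on the brass strip, about 0.0055 centred in the notch. The one notch is a 16 mm gap in the strip: within some 8 mm of its centre the ball falls in and draws the tray to the centre; pushing on out of it takes about 8 to 9 N
- spout (a point): open lower end of the dispenser's bent copper spout (14 mm thick), 168 mm above the bench. At the notch the ring's centre is under it only to within 6 mm along the rail, so feel for the click. The tube rises to 223 mm and runs to a post 115 mm from it along the tray's +x and 100 mm along +y, with a green hopper 82 mm across, 205 to 291 mm above the bench
- wax_jar: bystander: closed amber jar with black lid, 58 mm diameter, 80 mm tall; origin at the centre of its underside
- oil_bottle: bystander: green bottle with white cap, 60 mm diameter, 170 mm tall; origin at the centre of its underside
- hammer: bystander: hammer lying on the bench, 260 mm long; origin under its middle, x towards the head
- brush: bystander: wooden-handled brush lying on the bench, 200 mm long; origin under its middle, x towards the bristles
- mug: bystander: blue mug, 80 mm diameter, 90 mm tall; origin at the centre of its underside
- offcut: bystander: short dark steel bar lying on the bench, 24 mm diameter, 120 mm long; origin under its middle
Not all that is in view belongs to the job. Leave any purple look-alike of the tin alone.

How it is judged (in metres and radians):
On the way, in this order (a step that is already met when the one before it is completed fails the run):
1. the tin stands upright inside the ring on the tray, let go, before the tray is at the notch (x of tin_mid in the frame of tray_ring between -0.017 and 0.017 m and y of tin_mid in the frame of tray_ring between -0.017 and 0.017 m and z of tin_mid in the frame of tray_ring between 0.035 and 0.045 m and angle between tin_mid's own z axis and vertical below 0.1 rad and contact force between the fingers and tin below 0.05 N and value of joint ball below 0.001 m), for 0.2 s.
2. the ball has clicked into the notch by the spout, the handle held (value of joint ball above 0.0015 m and horizontal distance between tray_ring and spout below 0.022 m and contact force between the fingers and handle above 1 N), for 0.2 s.
At the end, for the whole second after the job is handed in: tin upright (0.1 rad) on the tray, within 17 mm of the ring's centre along either axis, untouched by the fingers; ball dropped at least 1.5 mm into the notch (tray within about 2.7 mm of its centre) by the spout, tray at rest; fingers holding the handle with over 1 N (all of step 2 and x of tin_mid in the frame of tray_ring between -0.017 and 0.017 m and y of tin_mid in the frame of tray_ring between -0.017 and 0.017 m and z of tin_mid in the frame of tray_ring between 0.035 and 0.045 m and angle between tin_mid's own z axis and vertical below 0.1 rad and contact force between the fingers and tin below 0.05 N and velocity of joint tray between -0.01 and 0.01 m/s); the arm keeps its last pose, push and grip.
It fails at once if the tin is tipped over (angle between tin_mid's own z axis and vertical above 0.6 rad).
It fails at once if the tin is dropped: let go more than 15 mm above the tray (z of tin_mid in the frame of tray_ring above 0.055 m and contact force between the fingers and tin below 0.001 N).
It fails at once if a bystander is pushed more than 30 mm or knocked over (distance of any of wax_jar, oil_bottle, hammer, brush, mug, offcut from where it was at the start of the episode above 0.03 m or angle between any of wax_jar, oil_bottle, mug's own z axis and vertical above 0.5 rad).
It also fails if it takes over 58 s, if anything falls off the work surface, if the arm or the gripper's body presses on something with over 40 N, if the wrist force passes 120 N, or if a joint passes its speed limit or range.

## Working session

There is one attempt and no reset: what is moved stays moved. The work goes in short steps, Python scripts to look and compute and a tool call to move; the robot and the scene stay as the last step left them, time stands still between calls to the robot, and variables do not carry over. Pictures are saved under pics/ and viewed, and the job is handed in when it is done.

Besides the shell and the picture viewer there is one more tool, called after "Emit:" by a JSON object that holds its "name" and its "arguments", one argument or row to a line. apply_moves: Moves the arm, as the interface text tells. Its arguments: {"type":"object","properties":{"targets":{"type":"array"},"newtons":{"type":"number"}},"required":["targets"]}

```bash
mkdir -p pics; cat > h.py <<'E'
import numpy as np, cv2
from workcell import bot, camera, recognise
def snap(n,f):
    c=camera(n); cv2.imwrite('pics/'+f,c['img'][:,:,::-1]); return c
def ray(c,u,v):
    K=np.array(c['intrinsics']);R=np.array(c['rotation']);
    d=np.linalg.inv(K)@[u,v,1]; d=R@np.array([d[0],-d[1],-d[2]]); return np.array(c['origin']),d
def atz(c,u,v,z):
    o,d=ray(c,u,v); return o+d*(z-o[2])/d[2]
def proj(c,P):
    K=np.array(c['intrinsics']);R=np.array(c['rotation']);p=R.T@(np.array(P)-c['origin']); q=K@[p[0],-p[1],-p[2]]; return q[:2]/q[2]
E
python3 - <<'E'
from h import *
for n in ['top','scene']:
    c=snap(n,n+'0.png'); print(n,np.round(c['origin'],3),np.round(c['rotation'],3).tolist(),np.round(c['intrinsics'],1).tolist(),[k for k in c])
    for q in ['tin','tray_ring','handle','spout','tray','wax_jar','oil_bottle','hammer','brush','mug','offcut']:
        try: print(q,[(np.round(r['box']).tolist(),round(r['conf'],2)) for r in recognise(q,n)[:4]])
        except Exception as e: print(q,e)
print(bot.get_obs())
E
```

```text
top [ 0.445 -0.002  1.343] [2.121, 0.501, -90.221] [[409.0, 0.0, 283.0], [0.0, 409.0, 210.4], [0.0, 0.0, 1.0]] ['img', 'intrinsics', 'origin', 'rotation']
tin [([162.0, 207.0, 185.0, 222.0], 0.89), ([144.0, 235.0, 165.0, 255.0], 0.55), ([180.0, 261.0, 224.0, 273.0], 0.42)]
tray_ring [([293.0, 166.0, 330.0, 238.0], 0.91)]
handle [([302.0, 226.0, 309.0, 237.0], 0.36)]
spout [([205.0, 104.0, 258.0, 177.0], 0.9)]
tray [([290.0, 167.0, 326.0, 240.0], 0.58)]
wax_jar [([294.0, 167.0, 330.0, 238.0], 0.7), ([396.0, 204.0, 418.0, 223.0], 0.64)]
oil_bottle [([389.0, 142.0, 414.0, 166.0], 0.7)]
hammer [([78.0, 187.0, 155.0, 237.0], 0.96)]
brush [([419.0, 179.0, 476.0, 212.0], 0.58), ([387.0, 139.0, 417.0, 165.0], 0.51)]
mug [([143.0, 146.0, 176.0, 183.0], 0.77), ([161.0, 208.0, 186.0, 223.0], 0.24)]
offcut [([182.0, 261.0, 221.0, 271.0], 0.66)]
scene [1.169 0.638 1.438] [34.272, -0.915, 134.374] [[450.5, 0.0, 276.5], [0.0, 450.5, 203.0], [0.0, 0.0, 1.0]] ['img', 'intrinsics', 'origin', 'rotation']
tin [([376.0, 246.0, 396.0, 269.0], 0.93), ([341.0, 250.0, 366.0, 277.0], 0.57), ([273.0, 174.0, 28
[... 464 characters left out ...]
], 0.94)]
offcut [([344.0, 217.0, 377.0, 237.0], 0.75)]
{'time': 1.2, 'q': array([7.20192104e+01, 4.97921083e+00, 1.00768559e+01, 9.51013630e+01,
       1.96951302e-03, 9.00003270e+01]), 'qd': array([ 0.01070473,  0.01584085, -0.08286727,  0.03018771, -0.06219294,
       -0.01314862]), 'joint_efforts': array([-1.22342335e-03, -5.20103252e+01,  4.64862871e+01,  1.66042490e-03,
       -9.00225882e-05, -4.46517831e-06]), 'ee_pos': array([0.16976686, 0.52311711, 0.23126899]), 'tcp_rot': array([-1.79996282e+02, -1.96949179e-03,  1.62018883e+02]), 'wrist_force': array([ 0.64892938,  1.05802884, -0.31960371]), 'torque': array([ 0.03217792, -0.00912397,  0.03820733]), 'opening': 0.08533463266107334}
```

View pics/top0.png

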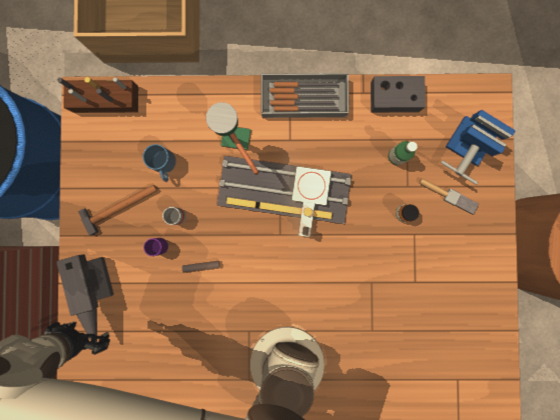

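View pics/scene0.png

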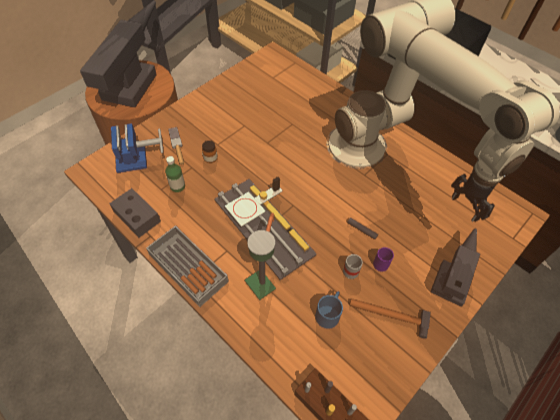

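```bash
python3 - <<'E'
import cv2
a=cv2.imread('pics/top0.png')
cv2.imwrite('pics/tcrop.png',cv2.resize(a[90:290,130:350],None,fx=3.6,fy=3,interpolation=cv2.INTER_CUBIC)[:600])
a=cv2.imread('pics/scene0.png')
cv2.imwrite('pics/scrop.png',cv2.resize(a[160:340,200:440],None,fx=3.3,fy=3.3,interpolation=cv2.INTER_CUBIC))
E
```

```text
(no output)
```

View pics/tcrop.png

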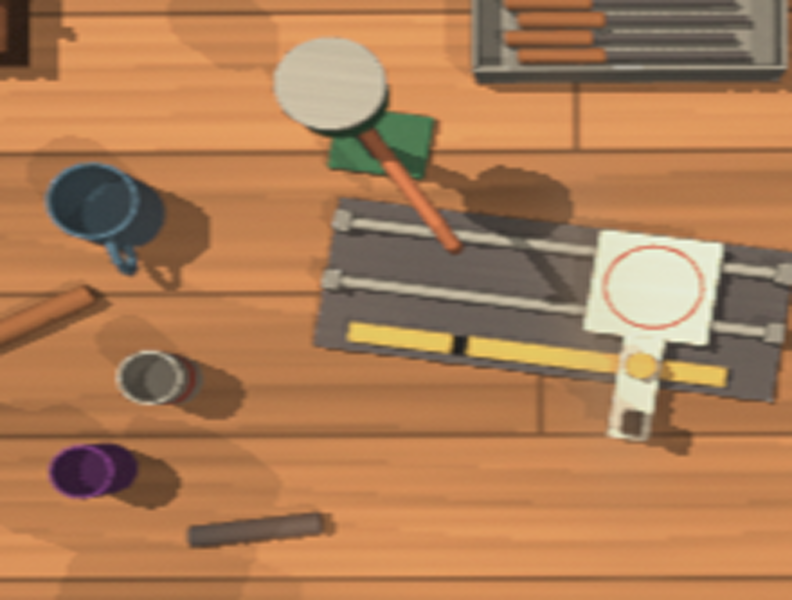

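View pics/scrop.png

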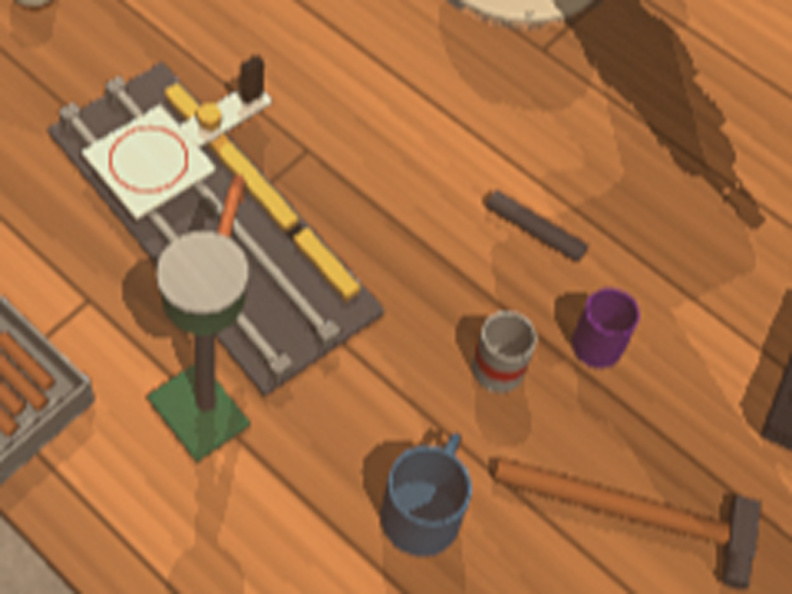

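```bash
cat >> h.py <<'E'
from scipy.spatial.transform import Rotation as Ro
def _fix(c):
    r=np.array(c['rotation'])
    if r.ndim==1: c['rotation']=Ro.from_euler('xyz',r,degrees=True).as_matrix()
    return c
_cam=camera
def camera(n): return _fix(_cam(n))
E
python3 - <<'E'
from h import *
c=camera('top'); im=c['img'].astype(int)
print(c['rotation'].round(2).tolist())
hsv=cv2.cvtColor(c['img'],cv2.COLOR_RGB2HSV)
sub=np.zeros(im.shape[:2],bool); sub[168:202,294:330]=1
m=sub&(hsv[...,1]>60)&(im[...,0]-im[...,1]>40)
v,u=np.nonzero(m); 
# keep ring px near center
k=np.hypot(u-311.5,v-185.5)<17; u,v=u[k],v[k]
P=np.array([atz(c,a,b,.042)[:2] for a,b in zip(u,v)])
A=np.c_[2*P,np.ones(len(P))]; s=np.linalg.lstsq(A,(P**2).sum(1),rcond=None)[0]
print('ring',s[:2],'r',np.sqrt(s[2]+s[:2]@s[:2]),len(P))
def T(x,y): return 130+(x+.5)/3.6-.5, 90+(y+.5)/3-.5
for n,x,y,z in [('tin rim',152,378,.08),('tinL',118,378,.08),('tinR',186,378,.08),('handle top',634,420,.108),('brass',641,366,.062),('spout',455,245,.168),('notch',459,345,.02),('stripL',347,332,.02),('stripR',727,376,.02),('mug',93,201,.09),('jar purple',82,470,.08),('offcutL',192,538,.024),('offcutR',322,523,.024),('hammer end',95,295,.02),('railL',343,221,.03),('railR',785,273,.03),('hopper',330,82,.291)]:
    print(n,np.round(T(x,y),1),atz(c,*T(x,y),z)[:2].round(4))
E
```

```text
[[-0.0, 1.0, -0.04], [-1.0, -0.0, -0.01], [-0.01, 0.04, 1.0]]
ring [ 0.57252054 -0.08057689] r 0.04306635290267355 80
tin rim [171.9 215.7] [0.4765 0.3533]
tinL [162.4 215.7] [0.4766 0.3826]
tinR [181.3 215.7] [0.4764 0.324 ]
handle top [305.8 229.7] [ 0.432  -0.0594]
brass [307.7 211.7] [ 0.4878 -0.068 ]
spout [256.  171.3] [0.6013 0.0859]
notch [257.1 204.7] [0.5126 0.0934]
stripL [226.  200.3] [0.5271 0.1944]
stripR [331.6 215. ] [ 0.4781 -0.1472]
mug [155.5 156.7] [0.6588 0.4024]
jar purple [152.4 246.3] [0.382  0.4129]
offcutL [183. 269.] [0.3062 0.3321]
offcutR [219.1 264. ] [0.3219 0.2159]
hammer end [156. 188.] [0.5682 0.4223]
railL [224.9 163.3] [0.6462 0.1966]
railR [347.7 180.7] [ 0.5881 -0.1988]
hopper [221.3 117. ] [0.7271 0.1668]
```

```bash
python3 - <<'E'
from h import *
c=camera('scene')
def T(x,y): return 200+(x+.5)/3.3-.5, 160+(y+.5)/3.3-.5
for n,x,y,z in [('tin rim',507,337,.08),('ring',149,159,.042),('handle top',251,66,.108),('hopper',203,271,.291),('spout?',236,180,.2)]:
    print(n,np.round(T(x,y),1),atz(c,*T(x,y),z)[:2].round(4))
E
```

```text
tin rim [353.3 261.8] [0.4808 0.3555]
ring [244.8 207.8] [ 0.5725 -0.0799]
handle top [275.7 179.7] [ 0.4337 -0.0563]
hopper [261.2 241.8] [0.7267 0.1679]
spout? [271.2 214.2] [0.5963 0.0803]
```

Emit:
{"name": "apply_moves", "arguments": {
  "targets": [1.4, -0.8, 0, 0, 0, 0.8, 1, 2.8, -1.6, 0, 0, 0, 1.6, 1, 4.2, -2.4, 0, 0, 0, 1.6, 1, 5.6, -3.2, 0, 0, 0, 1.6, 1, 7.0, -4.0, 0, 0, 0, 1.6, 1],
  "newtons": 40
}}

```text
time: 1.8
ee_pos: [0.3812, 0.402, 0.2315]
tcp_rot: [180.0, 0.0, 171.6]
wrist_force: [0.1, 0.9, 0.6]
opening: 0.0853
```

```bash
python3 - <<'E'
from h import *
print(bot.get_obs())
E
```

```text
{'time': 1.8, 'q': array([4.65156706e+01, 5.50627981e+00, 1.06662278e+01, 9.51289638e+01,
       1.78645955e-03, 5.48820141e+01]), 'qd': array([-4.94827635e+01,  1.37506637e+01,  1.43906620e+01,  7.46882480e-01,
        4.10049071e-02, -4.89602000e+01]), 'joint_efforts': array([  6.02508098, -56.37088537,  44.4832921 ,   0.55539217,
        -0.06880847,   1.39317546]), 'ee_pos': array([0.3812277, 0.4019632, 0.2314743]), 'tcp_rot': array([1.79973628e+02, 1.63627741e-02, 1.71633653e+02]), 'wrist_force': array([0.08713789, 0.86792539, 0.62415459]), 'torque': array([ 0.06806948, -0.03847712,  0.03809674]), 'opening': 0.08526681527513949}
```

Emit:
{"name": "apply_moves", "arguments": {
  "targets": [1.6, -0.8, 0, 0, 0, 0, 1, 3.1, -1.55, 0, 0, 0, 0, 1, 3.27, -1.63, -1, 0, 0, 0, 1, 3.27, -1.63, -2.5, 0, 0, 0, 1, 3.27, -1.63, -3.0, 0, 0, 0, 1]
}}

```text
time: 2.3
ee_pos: [0.4769, 0.3527, 0.1367]
tcp_rot: [-179.8, -0.2, 171.6]
wrist_force: [-0.6, -0.2, -0.4]
opening: 0.0856
```

```bash
python3 - <<'E'
from h import *
o=bot.get_obs(); print(o['ee_pos'],o['tcp_rot'],o['qd'].round(1))
for n,(a,b,d,e) in dict(top=(170,260,130,230),scene=(200,310,300,440)).items():
    c=camera(n); 
    cv2.imwrite(f'pics/{n}1.png',cv2.resize(c['img'][a:b,d:e,::-1],None,fx=5,fy=5,interpolation=cv2.INTER_CUBIC))
E
```

```text
[0.47694405 0.35268823 0.1366804 ] [-179.76260264   -0.24289381  171.55021929] [  1.1  -1.3 -13.  -13.2  -0.    0.2]
```

View pics/top1.png

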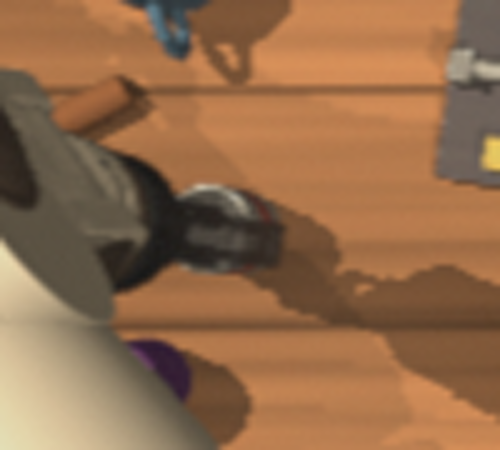

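View pics/scene1.png

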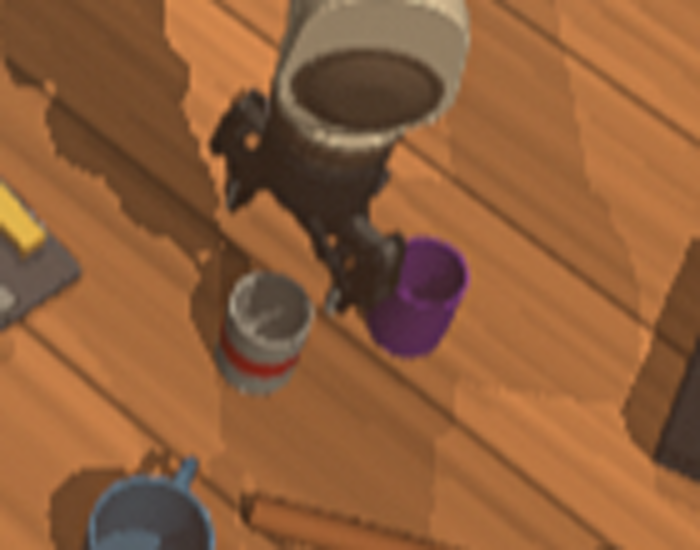

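Emit:
{"name": "apply_moves", "arguments": {
  "targets": [0, 0, -1.0, 0, 0, 0, 1, 0, 0, -2.0, 0, 0, 0, 1, 0, 0, -3.0, 0, 0, 0, 1, 0, 0, -3.75, 0, 0, 0, 1, 0, 0, -3.75, 0, 0, 0, 1]
}}

```text
time: 2.9
ee_pos: [0.4769, 0.3543, 0.028]
tcp_rot: [-179.9, -0.1, 171.7]
wrist_force: [-1.1, 0.5, 0.3]
opening: 0.085
```

Emit:
{"name": "apply_moves", "arguments": {
  "targets": [0, 0, 0, 0, 0, 0, 0.5, 0, 0, 0, 0, 0, 0, 0.5, 0, 0, 0, 0, 0, 0, 0.4, 0, 0, 0, 0, 0, 0, 0.4, 0, 0, 0, 0, 0, 0, 0.4]
}}

```text
time: 3.4
ee_pos: [0.4789, 0.3553, 0.0317]
tcp_rot: [179.8, 0.2, 171.6]
wrist_force: [-0.9, 1.1, 6.0]
opening: 0.0545
```

Emit:
{"name": "apply_moves", "arguments": {
  "targets": [0, 0, 0, 0, 0, 0, 0.3, 0, 0, 0.3, 0, 0, 0, 0.3, 0, 0, 1, 0, 0, 0, 0.3, 0, 0, 2, 0, 0, 0, 0.3, 0, 0, 3, 0, 0, 0, 0.3]
}}

```text
time: 3.9
ee_pos: [0.4778, 0.3542, 0.121]
tcp_rot: [180.0, 0.0, 171.6]
wrist_force: [1.0, 1.0, -1.8]
opening: 0.0541
```

```bash
python3 - <<'E'
from h import *
o=bot.get_obs(); print(o['ee_pos'],o['tcp_rot'],o['qd'].round(1),o['wrist_force'],o['opening'])
for n,(a,b,d,e) in dict(top=(170,260,130,230),scene=(200,310,300,440)).items():
    c=camera(n); 
    cv2.imwrite(f'pics/{n}2.png',cv2.resize(c['img'][a:b,d:e,::-1],None,fx=5,fy=5,interpolation=cv2.INTER_CUBIC))
o=bot.get_obs(); print(o['ee_pos'],o['tcp_rot'],o['qd'].round(1),o['wrist_force'],o['opening'])
E
```

```text
[0.47780008 0.35415005 0.12100102] [1.79984078e+02 2.10289001e-02 1.71618016e+02] [ 0.1 -3.2 30.4 32.8  0.   0. ] [ 1.00791657  1.02178848 -1.82325967] 0.05407171535707027
[0.47960979 0.35551263 0.12497863] [179.6790496    0.32551217 171.61828986] [-0.1  1.4 -4.1 -3.4 -0.  -0.1] [-0.30331764  0.28326423 -1.15532219] 0.05455538638049275
```

View pics/scene2.png

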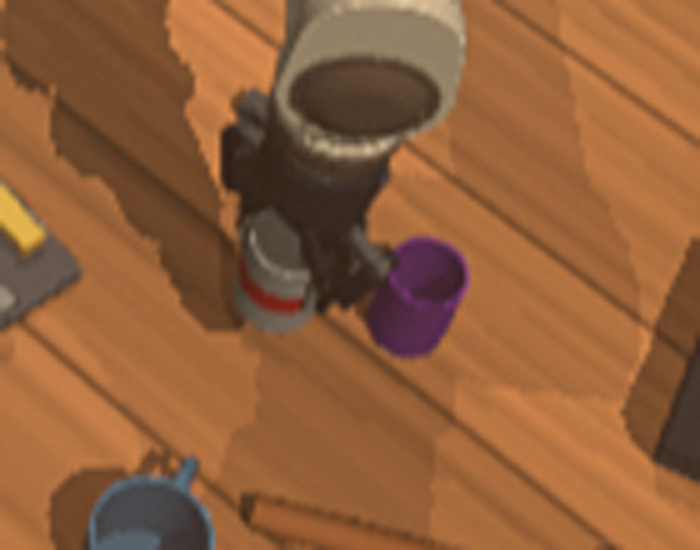

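View pics/top2.png

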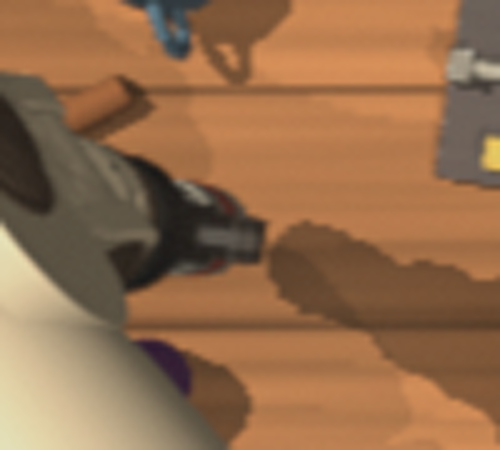

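Emit:
{"name": "apply_moves", "arguments": {
  "targets": [-0.3, -1.2, 0.6, 0, 0, 0, 0.3, -0.6, -2.5, 1.2, 0, 0, 0, 0.3, -0.9, -3.8, 1.6, 0, 0, 0, 0.3, -1.3, -5.1, 1.7, 0, 0, 0, 0.3, -1.6, -6.4, 1.7, 0, 0, 0, 0.3]
}}

```text
time: 4.5
ee_pos: [0.4293, 0.161, 0.171]
tcp_rot: [180.0, 0.1, 171.6]
wrist_force: [0.9, 0.1, -1.2]
opening: 0.0539
```

Emit:
{"name": "apply_moves", "arguments": {
  "targets": [0, -1.4, 0, 0, 0, 0, 0.3, 0, -2.8, 0, 0, 0, 0, 0.3, 0, -4.2, 0, 0, 0, 0, 0.3, 0.5, -5.6, 0, 0, 0, 0, 0.3, 1.4, -6.8, 0, 0, 0, 0, 0.3]
}}

```text
time: 5.0
ee_pos: [0.4714, -0.0438, 0.171]
tcp_rot: [180.0, 0.1, 171.6]
wrist_force: [1.4, 1.0, -0.9]
opening: 0.0543
```

Emit:
{"name": "apply_moves", "arguments": {
  "targets": [1.2, -0.4, 0, 0, 0, 0, 0.3, 2.4, -0.9, 0, 0, 0, 0, 0.3, 3.35, -1.27, 0, 0, 0, 0, 0.3, 3.35, -1.27, -0.5, 0, 0, 0, 0.3, 3.35, -1.27, -0.5, 0, 0, 0, 0.3]
}}

```text
time: 5.5
ee_pos: [0.5719, -0.0801, 0.1526]
tcp_rot: [-180.0, -0.2, 171.6]
wrist_force: [-1.1, -0.1, -0.9]
opening: 0.0541
```

```bash
python3 - <<'E'
from h import *
o=bot.get_obs(); print(o['ee_pos'],o['tcp_rot'],o['qd'].round(1),o['wrist_force'],o['opening'])
for n,(a,b,d,e) in dict(top=(130,250,200,360),scene=(140,250,200,340)).items():
    c=camera(n); 
    cv2.imwrite(f'pics/{n}3.png',cv2.resize(c['img'][a:b,d:e,::-1],None,fx=5,fy=5,interpolation=cv2.INTER_CUBIC))
o=bot.get_obs(); print(o['ee_pos'],o['tcp_rot'],o['qd'].round(1),o['wrist_force'],o['opening'])
E
```

```text
[ 0.57190913 -0.08011314  0.15264362] [-179.99641949   -0.21350967  171.58897627] [ 0.6 -2.3  0.4  2.   0.1  0.1] [-1.06082866 -0.05050109 -0.93419556] 0.0540722183295341
[ 0.57183905 -0.07973825  0.15494338] [-1.79998735e+02 -5.04069862e-02  1.71623920e+02] [ 0.1 -1.3  0.4  0.1  0.  -0.2] [-0.15846451 -0.43591286 -1.03096155] 0.05428466467007985
```

View pics/scene3.png

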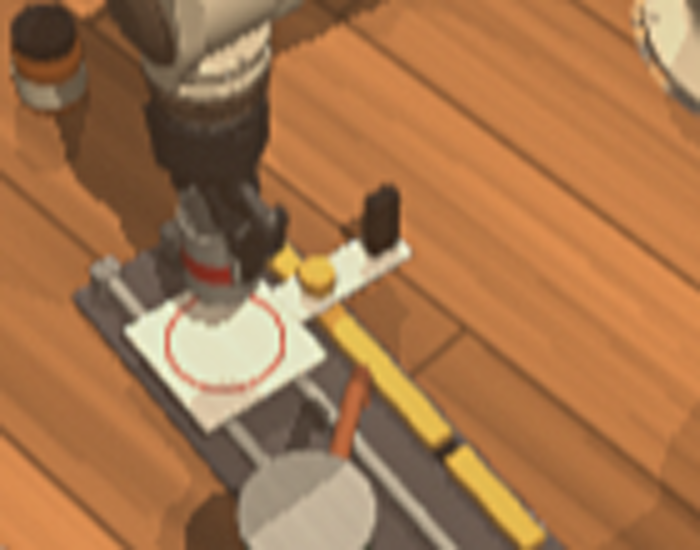

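View pics/top3.png

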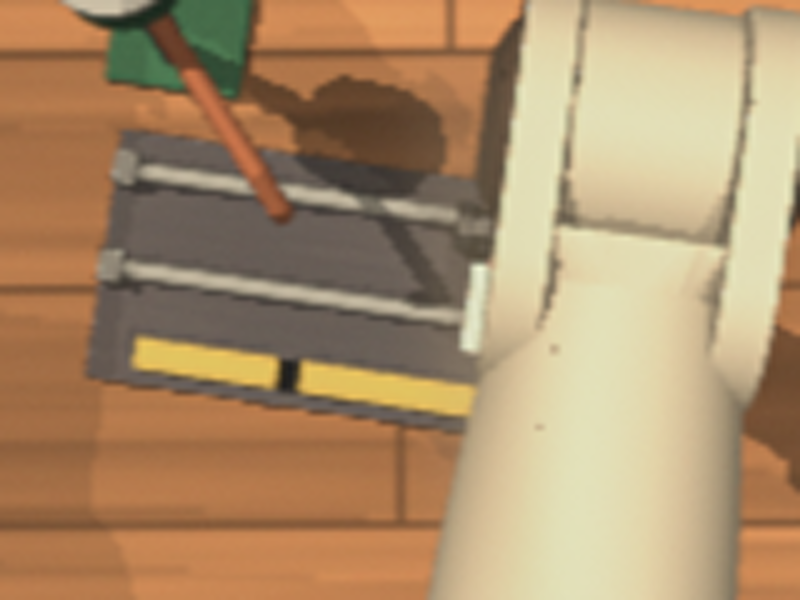

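Emit:
{"name": "apply_moves", "arguments": {
  "targets": [0, 0, -0.8, 0, 0, 0, 0.3, 0, 0, -1.6, 0, 0, 0, 0.3, 0, 0, -2.2, 0, 0, 0, 0.3, 0, 0, -2.5, 0, 0, 0, 0.3, 0, 0, -2.5, 0, 0, 0, 0.3]
}}

```text
time: 6.1
ee_pos: [0.5717, -0.0796, 0.0797]
tcp_rot: [-180.0, -0.0, 171.6]
wrist_force: [-0.6, 0.3, -2.1]
opening: 0.0542
```

```bash
python3 - <<'E'
from h import *
for n,(a,b,d,e) in dict(scene=(140,250,200,340)).items():
    c=camera(n); 
    cv2.imwrite(f'pics/{n}4.png',cv2.resize(c['img'][a:b,d:e,::-1],None,fx=5,fy=5,interpolation=cv2.INTER_CUBIC))
o=bot.get_obs(); print(o['ee_pos'],o['tcp_rot'],o['qd'].round(1),o['wrist_force'],o['opening'])
E
```

```text
[ 0.57227975 -0.07968745  0.08069007] [1.79997949e+02 3.52010207e-02 1.71635644e+02] [-0.2 -0.2  1.4  0.3 -0.   0. ] [-0.36684218 -0.1181969  -1.43337741] 0.054368356023893574
```

View pics/scene4.png

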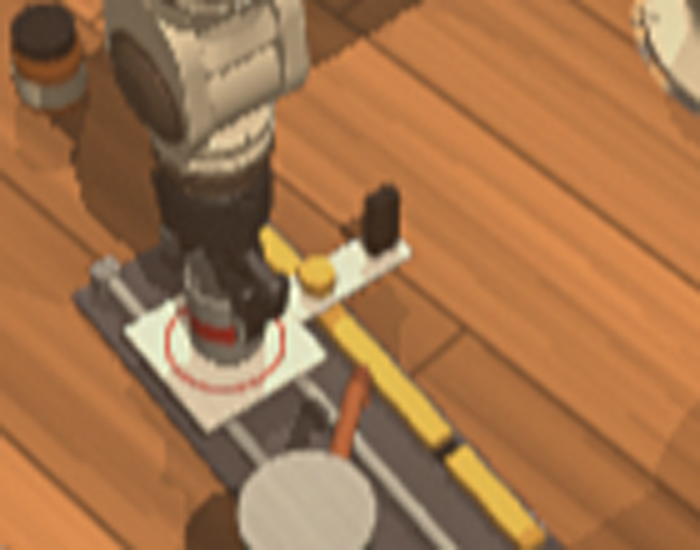

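Emit:
{"name": "apply_moves", "arguments": {
  "targets": [0, 0, -0.1, 0, 0, 0, 0.3, 0, 0, -0.2, 0, 0, 0, 0.3, 0, 0, -0.25, 0, 0, 0, 0.3, 0, 0, -0.25, 0, 0, 0, 0.3, 0, 0, -0.25, 0, 0, 0, 0.3]
}}

```text
time: 6.65
ee_pos: [0.5728, -0.0799, 0.0737]
tcp_rot: [180.0, 0.1, 171.6]
wrist_force: [-1.7, 0.4, 6.2]
opening: 0.0541
```

Emit:
{"name": "apply_moves", "arguments": {
  "targets": [0, 0, 0, 0, 0, 0, 0.8, 0, 0, 0, 0, 0, 0, 1, 0, 0, 0, 0, 0, 0, 1, 0, 0, 0, 0, 0, 0, 1, 0, 0, 0, 0, 0, 0, 1]
}}

```text
time: 7.15
ee_pos: [0.5723, -0.0798, 0.0722]
tcp_rot: [180.0, -0.0, 171.6]
wrist_force: [1.0, 0.8, 0.1]
opening: 0.0855
```

Emit:
{"name": "apply_moves", "arguments": {
  "targets": [0, 0, 0.4, 0, 0, 0, 1, 0, 0, 1.0, 0, 0, 0, 1, 0, 0, 2, 0, 0, 0, 1, 0, 0, 3, 0, 0, 0, 1, 0, 0, 4, 0, 0, 0, 1]
}}

```text
time: 7.65
ee_pos: [0.5722, -0.0798, 0.1945]
tcp_rot: [180.0, 0.0, 171.6]
wrist_force: [0.1, -0.3, -0.2]
opening: 0.0855
```

```bash
python3 - <<'E'
from h import *
for n,(a,b,d,e) in dict(scene=(140,250,200,340)).items():
    c=camera(n); 
    cv2.imwrite(f'pics/{n}5.png',cv2.resize(c['img'][a:b,d:e,::-1],None,fx=5,fy=5,interpolation=cv2.INTER_CUBIC))
o=bot.get_obs(); print(o['ee_pos'],o['tcp_rot'],o['qd'].round(1),o['wrist_force'],o['opening'])
E
```

```text
[ 0.57349203 -0.08002769  0.19988791] [179.99829068   0.41103552 171.62095749] [-0.1 -1.  -2.3 -5.5  0.  -0.1] [-1.66020184 -0.27123173  3.20480271] 0.08539522589023077
```

View pics/scene5.png

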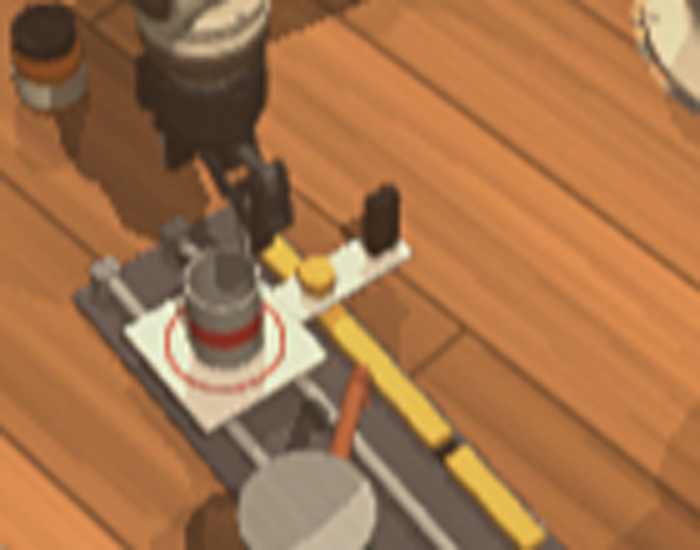

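Emit:
{"name": "apply_moves", "arguments": {
  "targets": [-1.4, 0.2, 0, 0, 0, 0, 1, -2.8, 0.4, 0, 0, 0, 0, 1, -4.1, 0.6, 0, 0, 0, 0, 1, -4.75, 0.7, 0, 0, 0, 0, 1, -4.75, 0.7, -0.8, 0, 0, 0, 1]
}}

```text
time: 8.2
ee_pos: [0.4294, -0.0588, 0.1721]
tcp_rot: [180.0, 0.4, 171.6]
wrist_force: [0.9, 0.1, -0.2]
opening: 0.0852
```

```bash
python3 - <<'E'
from h import *
for n,(a,b,d,e) in dict(scene=(140,250,200,340),top=(150,250,230,350)).items():
    c=camera(n); 
    if n=='scene': print('tin',atz(c,200+223.5/5-.5,140+283.5/5-.5,.122),atz(c,200+382.5/5-.5,140+190/5-.5,.108))
    cv2.imwrite(f'pics/{n}6.png',cv2.resize(c['img'][a:b,d:e,::-1],None,fx=5,fy=5,interpolation=cv2.INTER_CUBIC))
o=bot.get_obs(); print(o['ee_pos'],o['tcp_rot'],o['qd'].round(1),o['wrist_force'],o['opening'])
E
```

```text
tin [ 0.57392768 -0.07660203  0.122     ] [ 0.42580371 -0.06261052  0.108     ]
[ 0.42874334 -0.05869927  0.1672768 ] [-1.79998291e+02 -7.36609483e-02  1.71621484e+02] [-0.1  1.4  3.7  2.3 -0.   0. ] [-1.155821   -0.11174347 -1.06695857] 0.08531971720401758
```

View pics/scene6.png

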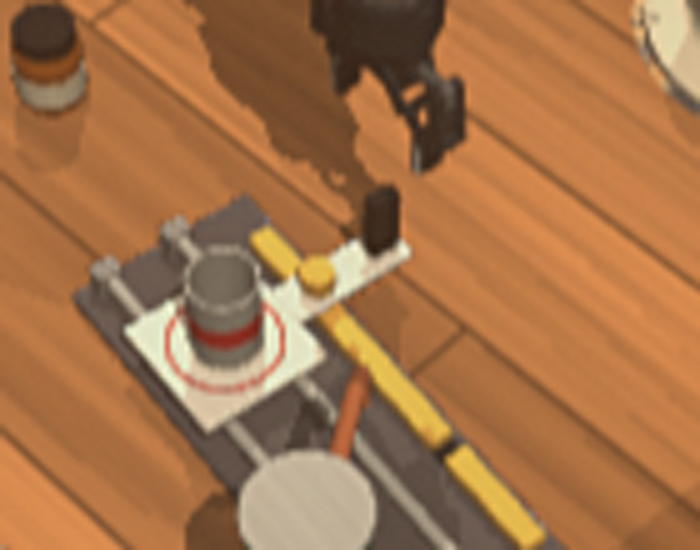

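View pics/top6.png

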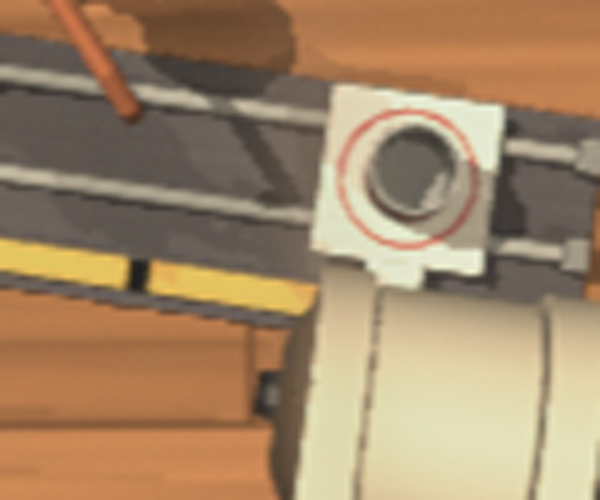

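Emit:
{"name": "apply_moves", "arguments": {
  "targets": [0, 0, -1.0, 0, 0, 0, 1, 0, 0, -2.0, 0, 0, 0, 1, 0, 0, -2.8, 0, 0, 0, 1, 0, 0, -3.25, 0, 0, 0, 1, 0, 0, -3.25, 0, 0, 0, 1]
}}

```text
time: 8.8
ee_pos: [0.4293, -0.0588, 0.0699]
tcp_rot: [-180.0, -0.1, 171.6]
wrist_force: [-0.1, -0.5, 0.6]
opening: 0.0855
```

Emit:
{"name": "apply_moves", "arguments": {
  "targets": [0, 0, 0, 0, 0, 0, 0.4, 0, 0, 0, 0, 0, 0, 0.2, 0, 0, 0, 0, 0, 0, 0, 0, 0, 0, 0, 0, 0, 0, 0, 0, 0, 0, 0, 0, 0],
  "newtons": 40
}}

```text
time: 9.3
ee_pos: [0.4301, -0.0589, 0.0714]
tcp_rot: [180.0, 0.0, 171.6]
wrist_force: [-0.4, 0.3, 1.8]
opening: 0.016
```

Emit:
{"name": "apply_moves", "arguments": {
  "targets": [0, 0, 0, 0, 0, 0, 0, 0, 0, 0, 0, 0, 0, 0]
}}

```text
time: 9.5
ee_pos: [0.4301, -0.0589, 0.0713]
tcp_rot: [180.0, 0.0, 171.6]
wrist_force: [-1.4, 0.5, 5.7]
opening: 0.0155
```

```bash
python3 - <<'E'
from h import *
for n,(a,b,d,e) in dict(scene=(140,250,200,340),top=(150,250,230,350)).items():
    c=camera(n); 
    cv2.imwrite(f'pics/{n}7.png',cv2.resize(c['img'][a:b,d:e,::-1],None,fx=5,fy=5,interpolation=cv2.INTER_CUBIC))
o=bot.get_obs(); print(o['time'],o['ee_pos'],o['tcp_rot'],o['qd'].round(1),o['wrist_force'],o['opening'])
E
```

```text
9.6 [ 0.43010569 -0.05886838  0.07134612] [1.79996010e+02 4.75343769e-02 1.71612433e+02] [ 0.  -0.  -0.   0.  -0.   0.1] [-1.45022725 -0.11663692  5.99192815] 0.015392065169725752
```

View pics/scene7.png

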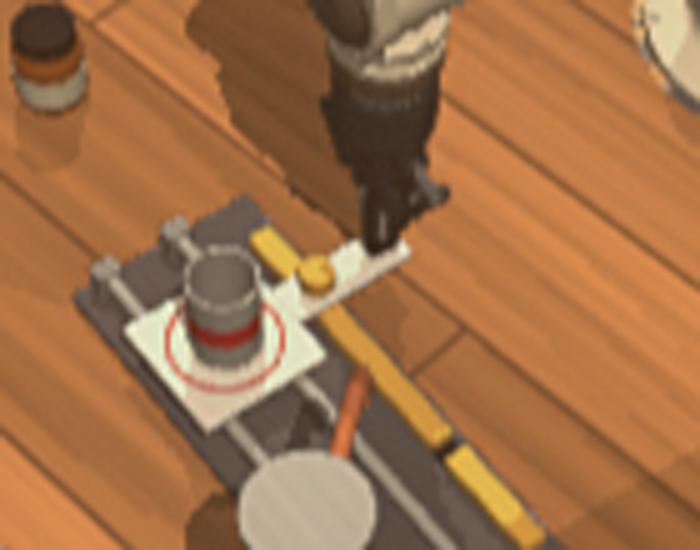

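View pics/top7.png

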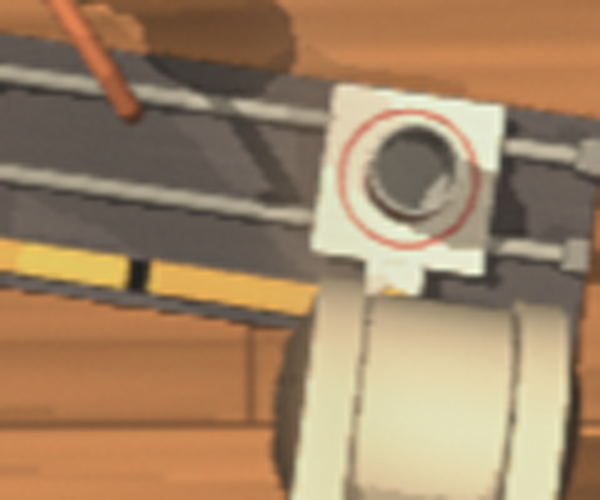

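Emit:
{"name": "apply_moves", "arguments": {
  "targets": [0.02, 0.15, 0, 0, 0, 0, 0, 0.06, 0.4, 0, 0, 0, 0, 0, 0.1, 0.69, 0, 0, 0, 0, 0, 0.15, 1.04, 0, 0, 0, 0, 0, 0.2, 1.39, 0, 0, 0, 0, 0]
}}

```text
time: 10.1
ee_pos: [0.4364, -0.0171, 0.0713]
tcp_rot: [-180.0, 0.1, 171.6]
wrist_force: [2.0, -3.5, 5.1]
opening: 0.0156
```

Emit:
{"name": "apply_moves", "arguments": {
  "targets": [0.05, 0.35, 0, 0, 0, 0, 0, 0.1, 0.69, 0, 0, 0, 0, 0, 0.15, 1.04, 0, 0, 0, 0, 0, 0.2, 1.39, 0, 0, 0, 0, 0, 0.25, 1.73, 0, 0, 0, 0, 0]
}}

```text
time: 10.6
ee_pos: [0.4443, 0.0352, 0.0713]
tcp_rot: [-180.0, 0.1, 171.6]
wrist_force: [4.4, -3.6, 4.6]
opening: 0.0155
```

Emit:
{"name": "apply_moves", "arguments": {
  "targets": [0.05, 0.35, 0, 0, 0, 0, 0, 0.1, 0.69, 0, 0, 0, 0, 0, 0.14, 0.94, 0, 0, 0, 0, 0, 0.16, 1.09, 0, 0, 0, 0, 0, 0.16, 1.09, 0, 0, 0, 0, 0]
}}

```text
time: 11.1
ee_pos: [0.4494, 0.0685, 0.0713]
tcp_rot: [179.9, 0.1, 171.7]
wrist_force: [6.5, 1.9, 3.5]
opening: 0.0154
```

```bash
python3 - <<'E'
from h import *
for n,(a,b,d,e) in dict(scene=(150,260,200,340),top=(110,230,190,350)).items():
    c=camera(n); 
    cv2.imwrite(f'pics/{n}8.png',cv2.resize(c['img'][a:b,d:e,::-1],None,fx=5,fy=5,interpolation=cv2.INTER_CUBIC))
o=bot.get_obs(); print(o['time'],o['ee_pos'],o['tcp_rot'],o['qd'].round(1),o['wrist_force'],o['opening'])
E
```

```text
11.2 [0.449324   0.06830633 0.07134465] [1.79932655e+02 1.36091737e-01 1.71646631e+02] [-0.2 -0.1  0.   0.  -0.  -0.1] [5.77848355 1.8288996  4.93260743] 0.015415196347284901
```

View pics/scene8.png

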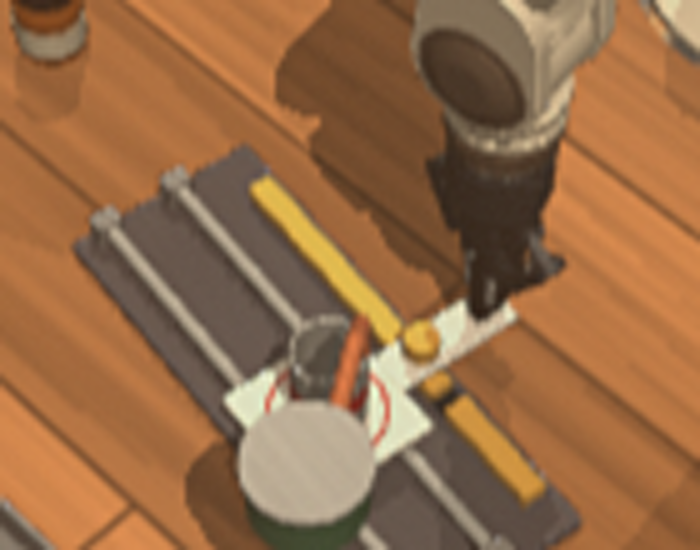

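View pics/top8.png

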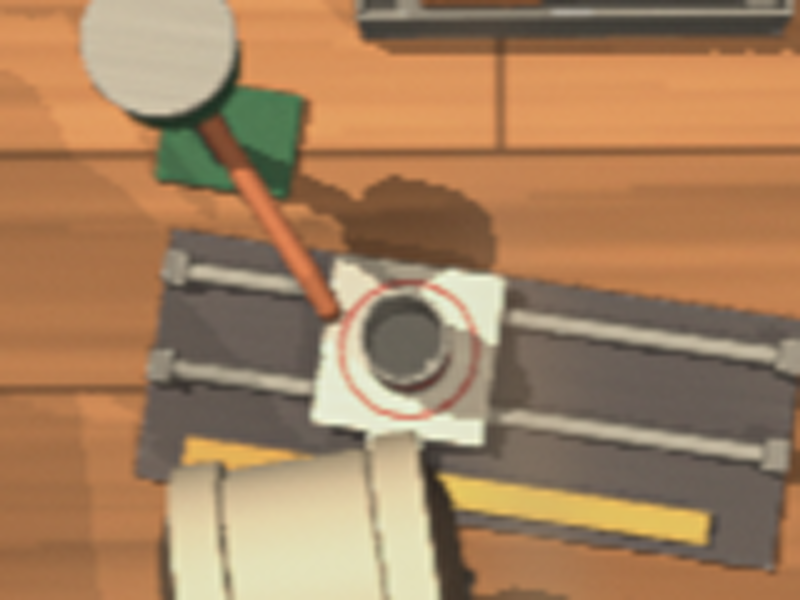

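Emit:
{"name": "apply_moves", "arguments": {
  "targets": [0.05, 0.1, 0, 0, 0, 0, 0, 0.07, 0.2, 0, 0, 0, 0, 0, 0.08, 0.3, 0, 0, 0, 0, 0, 0.1, 0.4, 0, 0, 0, 0, 0, 0.11, 0.5, 0, 0, 0, 0, 0]
}}

```text
time: 11.7
ee_pos: [0.4515, 0.0829, 0.0713]
tcp_rot: [180.0, 0.0, 171.6]
wrist_force: [-1.1, -1.7, 8.7]
opening: 0.0154
```

Emit:
{"name": "apply_moves", "arguments": {
  "targets": [0.01, 0.07, 0, 0, 0, 0, 0, 0.02, 0.13, 0, 0, 0, 0, 0, 0.03, 0.2, 0, 0, 0, 0, 0]
}}

```text
time: 12.0
ee_pos: [0.4524, 0.0888, 0.0713]
tcp_rot: [180.0, 0.0, 171.6]
wrist_force: [-0.9, -2.3, 8.0]
opening: 0.0153
```

Emit:
{"name": "apply_moves", "arguments": {
  "targets": [0.01, 0.07, 0, 0, 0, 0, 0, 0.02, 0.13, 0, 0, 0, 0, 0]
}}

```text
time: 12.2
ee_pos: [0.453, 0.0928, 0.0713]
tcp_rot: [180.0, 0.0, 171.6]
wrist_force: [-1.3, -1.0, 9.4]
opening: 0.0159
```

Emit:
{"name": "apply_moves", "arguments": {
  "targets": [0.01, 0.07, 0, 0, 0, 0, 0]
}}

```text
time: 12.3
ee_pos: [0.4533, 0.095, 0.0713]
tcp_rot: [180.0, 0.0, 171.6]
wrist_force: [-1.0, -0.4, 7.6]
opening: 0.0154
```

Emit:
{"name": "apply_moves", "arguments": {
  "targets": [0.01, 0.07, 0, 0, 0, 0, 0]
}}

```text
time: 12.4
ee_pos: [0.4537, 0.0972, 0.0713]
tcp_rot: [180.0, 0.0, 171.6]
wrist_force: [0.1, 0.8, 8.3]
opening: 0.016
```

Emit:
{"name": "apply_moves", "arguments": {
  "targets": [0.005, 0.03, 0, 0, 0, 0, 0, 0.005, 0.03, 0, 0, 0, 0, 0]
}}

```text
time: 12.6
ee_pos: [0.4539, 0.0985, 0.0713]
tcp_rot: [179.9, 0.0, 171.7]
wrist_force: [-0.7, 2.9, 7.7]
opening: 0.0154
```

Emit:
{"name": "apply_moves", "arguments": {
  "targets": [0.005, 0.03, 0, 0, 0, 0, 0, 0.005, 0.03, 0, 0, 0, 0, 0]
}}

```text
time: 12.8
ee_pos: [0.454, 0.0995, 0.0713]
tcp_rot: [179.9, 0.0, 171.7]
wrist_force: [-0.0, 3.4, 6.6]
opening: 0.0158
```

Emit:
{"name": "apply_moves", "arguments": {
  "targets": [0.005, 0.03, 0, 0, 0, 0, 0, 0.005, 0.03, 0, 0, 0, 0, 0]
}}

```text
time: 13.0
ee_pos: [0.4542, 0.1006, 0.0713]
tcp_rot: [179.9, 0.0, 171.7]
wrist_force: [-0.4, 5.4, 6.9]
opening: 0.0154
```

Emit:
{"name": "apply_moves", "arguments": {
  "targets": [0.005, 0.03, 0, 0, 0, 0, 0, 0.005, 0.03, 0, 0, 0, 0, 0]
}}

```text
time: 13.2
ee_pos: [0.4544, 0.1016, 0.0714]
tcp_rot: [179.9, 0.0, 171.7]
wrist_force: [-0.6, 6.7, 6.6]
opening: 0.0155
```

Emit:
{"name": "apply_moves", "arguments": {
  "targets": [0.005, 0.03, 0, 0, 0, 0, 0, 0.005, 0.03, 0, 0, 0, 0, 0]
}}

```text
time: 13.4
ee_pos: [0.4544, 0.102, 0.0713]
tcp_rot: [179.9, 0.0, 171.7]
wrist_force: [-0.6, 2.5, 7.6]
opening: 0.0157
```

Emit:
{"name": "apply_moves", "arguments": {
  "targets": [0.005, 0.03, 0, 0, 0, 0, 0, 0.005, 0.03, 0, 0, 0, 0, 0]
}}

```text
time: 13.6
ee_pos: [0.4544, 0.1022, 0.0713]
tcp_rot: [-180.0, 0.0, 171.6]
wrist_force: [-1.7, -2.9, 8.5]
opening: 0.0159
```

Emit:
{"name": "apply_moves", "arguments": {
  "targets": [0.005, 0.03, 0, 0, 0, 0, 0, 0.005, 0.03, 0, 0, 0, 0, 0]
}}

```text
time: 13.8
ee_pos: [0.4545, 0.1026, 0.0713]
tcp_rot: [-179.9, 0.0, 171.6]
wrist_force: [-2.7, -6.7, 9.2]
opening: 0.0158
```

Emit:
{"name": "apply_moves", "arguments": {
  "targets": [0.005, 0.03, 0, 0, 0, 0, 0, 0.005, 0.03, 0, 0, 0, 0, 0]
}}

```text
time: 14.0
ee_pos: [0.4546, 0.1033, 0.0713]
tcp_rot: [-179.9, 0.0, 171.6]
wrist_force: [-2.2, -7.6, 9.4]
opening: 0.0154
```

Emit:
{"name": "apply_moves", "arguments": {
  "targets": [-0.005, -0.04, 0, 0, 0, 0, 0, -0.01, -0.07, 0, 0, 0, 0, 0, -0.01, -0.07, 0, 0, 0, 0, 0, -0.01, -0.07, 0, 0, 0, 0, 0]
}}

```text
time: 14.4
ee_pos: [0.4544, 0.1021, 0.0713]
tcp_rot: [180.0, 0.0, 171.6]
wrist_force: [-1.9, -1.4, 8.7]
opening: 0.0156
```

```bash
python3 - <<'E'
from h import *
for n,(a,b,d,e) in dict(scene=(150,260,200,340),top=(110,230,190,350)).items():
    c=camera(n); 
    cv2.imwrite(f'pics/{n}9.png',cv2.resize(c['img'][a:b,d:e,::-1],None,fx=5,fy=5,interpolation=cv2.INTER_CUBIC))
o=bot.get_obs(); print(o['time'],o['ee_pos'],o['tcp_rot'],o['qd'].round(1),o['wrist_force'],o['opening'])
E
```

```text
14.5 [0.45442027 0.10212548 0.07132781] [1.79973583e+02 1.00540882e-02 1.71625009e+02] [ 0.1 -0.  -0.   0.   0.   0.1] [-1.12589045 -1.01326887  7.81296066] 0.015513134178234142
```

View pics/scene9.png

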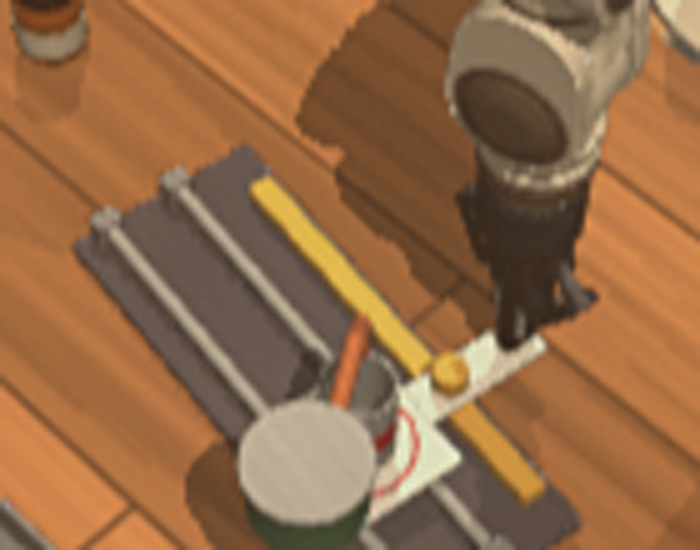

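View pics/top9.png

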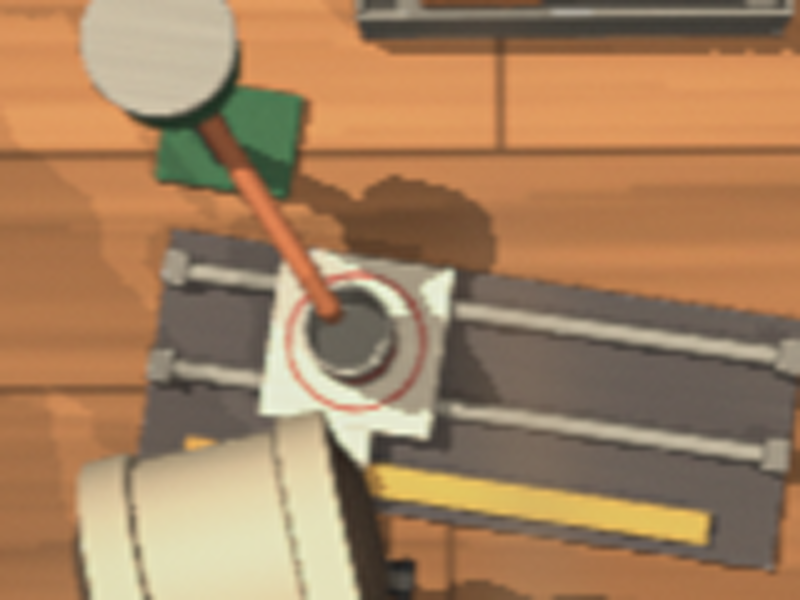

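```bash
python3 - <<'E'
from h import *
c=camera('top')
f=lambda x,y:(190+(x+.5)/5-.5,110+(y+.5)/5-.5)
print('tin',atz(c,*f(348,330),.122)[:2],'ring',atz(c,*f(356,341),.042)[:2],'handle-based ring',np.array([.4544,.1021])+.145*np.array([.9895,-.1444]))
print(bot.get_obs()['wrist_force'],bot.get_obs()['ee_pos'])
print(bot.job_done())
E
```

```text
tin [0.59453782 0.07978767] ring [0.59728616 0.08001738] handle-based ring [0.5978775 0.081162 ]
[-2.22865386 -0.1457641   9.29551823] [0.45441256 0.10211768 0.07132486]
the job is handed in; nothing more can be done
None
```

I set the tin down upright in the red ring and let go. I then took the black handle, slid the tray into the notch under the spout, and handed the job in at about 14.5 s with the handle still gripped. No verdict is reported, so these are my own last checks.

- **Tin placing:** it touched the tray with about 6 N at the height I expected, then I opened the fingers. Pictures afterwards showed it upright. In the last top picture it was about 3 mm from the ring's centre, where 17 mm is allowed.
- **Click into the notch:** the ball's drop can't be read directly, so I judged it by force. As I slid the tray, the force along the rail went from about 2 N of drag to a 6.7 N pull forward. It then crossed zero and became 7.6 N pushing back. I went back to the zero point, where the force along the rail was about 0.1 to 1 N. The distance slid, 163 mm, matches the 163.5 mm I measured to the notch in the first picture.
- **Spout:** the ring's centre is about 7 mm from where I measured the spout's end, where 22 mm is allowed.
- **Handle:** the fingers stopped at 15.5 mm on the 16 mm handle, with the grip set to 40 N. About 8 to 9 N of upward force remained at the wrist from the fingers closing, and it held steady.
- **Bystanders:** I saw no contact with any of them, but I did not measure their positions again at the end.

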